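# Point the pot-filler spout over the deep pot and open its valve

## Task

The deep pot on the hob is to be filled. With one fingertip, gently push the swivelling spout round until its outlet is over the middle of the deep pot (not the shallow pan), and only then push the valve's lever round from shut to fully open, in line with the pipe it sits on. Just push: do not lift or shift the pot, the pan or any of the things standing around.

Things in the scene. Friction and masses are not known exactly. Their poses are not given: they have to be found in the camera images.
- station: Fixed station: two-zone hob, a steel pot-filler column behind it, a supply pipe with a valve at its right. Origin: foot of the column's axis, at table height; x away from the robot, y to its left, z up (turned by up to 0.22 rad). In this frame the hob spans x -310 to -30, y -230 to 230 mm, top at 50 mm. Column 26 mm in diameter; nothing of column and spout is higher than 235 mm.
- spout (a joint): Spout angle, rad, about the column's vertical axis (station origin). 0: points along the station's -x (to the robot); positive: anticlockwise from above, towards the station's -y. Stops at -1.2 and 1.2. A level steel tube 18 mm in diameter, axis 220 mm above the table, 190 mm long. Turns stiffly (0.2 N m), stays where left. Starts between the two vessels.
- spout_outlet (a point): Centre of the lower end of the spout's nozzle (22 mm in diameter), 190 mm from the column's axis and 181 mm above the table; the nozzle hangs 39 mm below the tube's axis.
- valve_axis (a point): Top of the valve stem, on the lever's vertical axis: (-90, -280, 76) mm in the station's frame. The valve body below is up to 40 mm in diameter. Its pipe, 22 mm in diameter with its axis 30 mm above the table, runs from the column along the station's -y to (0, -280), then along -x under the valve to a foot at (-200, -280) mm.
- lever (a joint): Valve lever angle, rad, about the vertical axis at valve_axis. 0 = shut: points along the station's -y, across the pipe (starts at 0 to 0.06). 1.571 = fully open, at its stop: turned clockwise seen from above, by way of the right-front side, to point along the station's -x, in line with and above the pipe. Turns stiffly (0.25 N m), stays where left.
- lever_tip (a point): Outer end of the valve lever, 125 mm from its axis, 82 mm above the table. The lever is a flat steel arm 16 mm wide with, from 50 to 125 mm from the axis, a black grip 22 mm wide, from 76 to 88 mm above the table.
- pot: The deep pot: loose steel pot, 150 mm in diameter, 110 mm tall, open, with two small loop handles along its x axis (reaching 102 mm from its centre), about 0.9 kg, standing on either zone of the hob. Origin: centre of its underside; z up. Rim 160 mm above the table.
- pan: The shallow pan: loose dark steel pan, 170 mm in diameter at the rim, 45 mm tall, with a straight handle along its -x axis reaching 228 mm from its centre and up to 70 mm above its underside, on the other zone of the hob. Origin: centre of its underside. Leave it alone.
- shaker: Steel shaker, 40 mm in diameter, 72 mm tall, on the hob between the vessels at its back edge, under the spout. Origin: underside. Leave it alone.
- bowl: White bowl, 124 mm in diameter, 50 mm tall, on the table behind the pipe. Origin: underside. Leave it alone.
- oil: Green oil bottle, 60 mm in diameter, 230 mm tall, behind the hob on the left. Origin: underside. Leave it alone.
- soap: White soap bottle, 64 mm in diameter, 180 mm tall, behind the pipe. Origin: underside. Leave it alone.
- jar: Glass jar with a steel lid, 70 mm in diameter, 90 mm tall, left of the hob. Origin: underside. Leave it alone.
- spoon: Wooden spoon lying on the table left of the hob. Leave it alone.

How it is judged:
By the outcome, as a careful person would: the job done as asked, in the order asked, and still so for the second after the job is handed in, with the robot touching nothing.
It also fails if it takes over 48 s, if anything falls off the work surface, if the arm or the gripper's body presses on something with over 40 N, if the wrist force passes 120 N, or if a joint passes its speed limit or range.

## Robot

A 7-joint arm with a two-finger parallel gripper is mounted at the origin on the work surface. World frame = base frame: x ahead of the robot, y to its left, z up, the work surface at z = 0. Lengths are in m, angles in rad, forces in N, time in s.
With the tool pointing down it reaches from about 0.4 to 0.9 m from the base axis. Payload 5.5 kg.
Tool frame: the origin (TCP) lies at the centre of the arm's flange, where the gripper is bolted on; the fingertips stand 178 mm ahead of it and the grasp point (between the pads) lies manip.pinch_z ahead of it (manip.pinch_z is the distance from the TCP to the grasp point, in m); x points along the fingers, z is the direction in which the jaws open and shut, and the axes are right-handed (so a half turn about x gives the same grasp; the last joint's range is limited). The gripper opens to 92 mm and grips with 3 to 60 N. Pads are 19 mm wide; open, the fingers measure 130 mm over their backs; the gripper's body (75 mm by 190 mm) begins 47 mm behind the grasp point.
Start: joints at [-0.884, 0.501, -0.427, 1.55, 0.221, 1.138, -0.21], TCP at [0.267, 0.593, 0.405] pointing down, gripper open.
Joint ranges: [-2.88, 2.88], [-0.31, 2.03], [-1.54, 1.56], [0.2, 2.42], [-1.41, 4.55], [0.19, 2.02], [-2.57, 2.57]. Speed limits (rad/s): [2.57, 2.57, 3.14, 3.14, 3.14, 3.14, 3.14].

## Interface

Orientations are given as a unit quaternion [x, y, z, w].
In Python, from plant import manip gives the robot as it stands.
- The arm moves only by the tool drive_tool, never from a script. Its argument "plan" is text: rows parted by semicolons, each of 6 numbers parted by spaces: the shift along the world's x, y, z in m, then the turn, a rotation vector about the world's x, y, z in degrees. A call has exactly 5 rows; each row shifts and turns the pose as measured when the row begins; what a row does not reach is not made up. A row lasts 1/12 s, in which the tool goes at most 41.7 mm and 7.16 degrees, less where a joint would pass 70% of its speed; a pose out of reach is approached as far as the arm can. A call with a gripper value outside its range is refused whole. "gripper" is the opening, from 0 (shut) to 1 (fully open), set as the call begins (left out, the last holds). The fingers move at their own pace and stop on an object; the grip force is fixed at half the most. Time passes only in rows, so rows that do not move let the fingers close, or fill a call up. It gives the time, the measured TCP pose, the force and the opening at its end, in the units of the state.
- manip.get_state(): the state, without advancing time (a new reading comes with each control period).
- manip.capture(name): name is "side" or "top" or "wrist"; returns (picture, depth): 420x560x3 uint8, red, green, blue; 420x560 float32, m along the optical axis (not along the pixel's ray), 0 where there is no reading.
- manip.calibration(name): a dict with "K" (3x3 intrinsics, pixels), "rvec" (rotation vector, rad) and "tvec" (3), from world to camera coordinates, as OpenCV has them; the wrist camera has in their place "mount" (4x4, takes a point from camera to tool coordinates, whose origin is the TCP and whose axes are the tool frame's). Camera axes: x right, y down, z forward; pixel columns grow to the right and rows downward; lengths in m; the calibration is good to about 2 mm. A picture is of the moment at which its call begins: read the wrist's pose just before it. calibration takes no time and is no camera call.
- manip.close_job(): hands the job in, once; it reports no verdict.
Trained networks look in the newest picture that a camera, given by its name, has taken for a name from the list of things; names that differ only in an ending like _2 or _b are one class to them, and where a whole thing is asked for, a point or a joint stands for the part that bears it (a point fixed in the world has none). Each returns a list of dicts, best first, with "conf" (0 to 1); they miss things now and then, are a little off and sometimes report something else, mostly with a low value. They report only what shows in the picture. A call takes as long as a camera call.
- manip.recognise(camera, query): "uv" ([column, row] in pixels, amid what is visible of it).
The state is a dict: "clock": time; "joint_positions": joint angles; "qvel": joint speeds; "joint_efforts": joint torques, N m; "ee_pos": TCP position; "eef_rot": TCP orientation; "contact_force": force on the tool from outside, world axes, zero at the start; "ft_torque": the same for the moment, N m; "grip_width": finger opening in m.
Only numpy, scipy, OpenCV 4.12 (cv2) and the standard library are available. Lean on these libraries where they do the work, as an engineer would, in place of code of your own. Each camera call takes 0.05 s, during which the arm holds its last target. There are 200 camera calls.

## Working session

There is one attempt and no reset: what is moved stays moved. The work goes in short steps, Python scripts to look and compute and a tool call to move; the robot and the scene stay as the last step left them, time stands still between calls to the robot, and variables do not carry over. Pictures are saved under pics/ and viewed, about 8 in all and at most 12, crops included, and the job is handed in when it is done.

Besides the shell and the picture viewer there is one more tool, called after ">>>" as a command line: name --argument value ..., lists and objects as JSON in quotes. drive_tool: Moves the arm, as the interface text tells. Its arguments: {"type":"object","properties":{"plan":{"type":"string"},"gripper":{"type":"number"}},"required":["plan"]}

```bash
mkdir -p pics
cat > h.py <<'E'
import numpy as np,cv2
from plant import manip
from scipy.spatial.transform import Rotation as R
def cloud(n):
    im,d=manip.capture(n);c=manip.calibration(n);K=np.array(c["K"])
    v,u=np.mgrid[:d.shape[0],:d.shape[1]]
    P=np.stack([(u-K[0,2])/K[0,0]*d,(v-K[1,2])/K[1,1]*d,d],-1)
    M=cv2.Rodrigues(np.array(c["rvec"],float))[0]
    W=(P-np.array(c["tvec"]).ravel())@M
    W[d==0]=np.nan
    return im,W
E
python3 - <<'E'
from h import *
s=manip.get_state();print(s,manip.pinch_z)
print(R.from_quat(s["eef_rot"]).as_matrix())
for n in("top","side"):
    im,W=cloud(n);cv2.imwrite(f"pics/{n}0.png",im[...,::-1]);np.savez(f"{n}.npz",im=im,W=W)
    for q in("station","spout","spout_outlet","lever","lever_tip","valve_axis","pot","pan","shaker","soap","bowl","oil"):
        for r in manip.recognise(n,q)[:2]:
            u,v=np.round(r["uv"]).astype(int);print(n,q,r["uv"],round(r["conf"],2),W[v,u].round(3))
E
```

```text
{'clock': 0.0, 'joint_positions': array([-0.88378507,  0.50188372, -0.42680032,  1.55143228,  0.22080884,
        1.13829401, -0.21029659]), 'qvel': array([ 0.0003324 ,  0.00160305,  0.00033501, -0.00031961,  0.00045224,
       -0.0005547 ,  0.00090851]), 'joint_efforts': array([-7.76582510e-05, -5.66574097e+01, -5.81566751e+00, -2.79122794e+01,
       -6.83990680e-02,  3.03735130e-02,  1.74614743e-04]), 'ee_pos': array([0.26721052, 0.59215584, 0.4036637 ]), 'eef_rot': array([-0.38402676,  0.59455982,  0.38332096,  0.59336928]), 'contact_force': array([ 0.1027605 , -0.37243253,  0.16699761]), 'ft_torque': array([ 0.04030494, -0.00675801,  0.01938811]), 'grip_width': 0.09170407785347075} 0.1592
[[-8.72678272e-04 -9.11555530e-01  4.11176063e-01]
 [-1.75200118e-03  4.11176982e-01  9.11553849e-01]
 [-9.99998084e-01  7.51122927e-05 -1.95587158e-03]]
top station [259.7, 241.7] 0.69 [0.505 0.091 0.054]
top spout [245.3, 212.7] 0.79 [0.564 0.12  0.225]
top spout_outlet [244.4, 201.8] 0.75 [0.591 0.122 0.228]
top lever [373.3, 225.9] 0.91 [ 0.543 -0.222  0.089]
top lever_tip [373.3, 225.8] 0.
[... 723 characters left out ...]
7 [0.588 0.12  0.224]
side lever [288.1, 308.8] 0.86 [ 0.542 -0.243  0.088]
side lever [272.9, 210.5] 0.27 [0.577 0.094 0.119]
side lever_tip [290.9, 307.3] 0.78 [ 0.55  -0.238  0.088]
side valve_axis [265.3, 272.6] 0.7 [ 0.52  -0.082  0.051]
side pot [211.1, 186.2] 0.64 [0.423 0.424 0.014]
side pot [244.5, 238.3] 0.6 [0.487 0.063 0.057]
side pan [229.4, 197.9] 0.72 [0.47  0.278 0.053]
side shaker [277.7, 211.3] 0.74 [0.591 0.095 0.112]
side shaker [358.6, 278.8] 0.55 [ 0.766 -0.117  0.013]
side soap [333.2, 239.9] 0.72 [ 0.71  -0.045  0.099]
side bowl [357.4, 279.1] 0.91 [ 0.761 -0.116  0.014]
side bowl [269.4, 173.5] 0.48 [0.57  0.114 0.226]
side oil [313.7, 185.7] 0.59 [0.726 0.195 0.117]
```

View pics/top0.png

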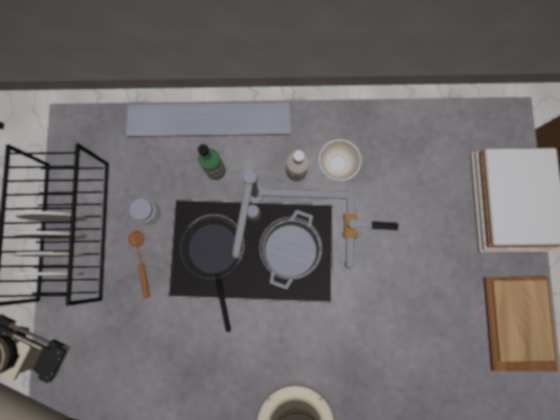

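View pics/side0.png

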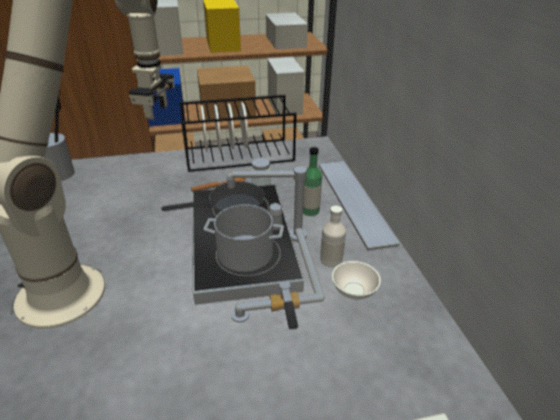

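Run:
```python
from h import *
from scipy.optimize import least_squares
for n in("top","side"):
    W=np.load(n+".npz")["W"]
    z=W[...,2];x=W[...,0];y=W[...,1]
    def fit(m,r=None):
        p=W[m][:,:2]
        f=lambda q:np.hypot(*(p-q[:2]).T)-(q[2] if r is None else r)
        s=least_squares(f,[*p.mean(0),.07][:3 if r is None else 2],loss="soft_l1",f_scale=.003)
        return s.x.round(4),len(p)
    reg=(x>.35)&(x<.75)
    m=reg&(z>.152)&(z<.166)&(y<.09)&(y>-.15)&(x<.6);print(n,"pot rim",fit(m))
    m=reg&(z>.21)&(z<.24)&(np.hypot(x-.71,y-.22)>.05);p=W[m]
    c=p.mean(0);u,s_,vt=np.linalg.svd(p-c);t=(p-c)@vt[0]
    print("spout",c.round(4),vt[0].round(4),(c+vt[0]*t.min()).round(4),(c+vt[0]*t.max()).round(4),len(p))
    m=(z>.084)&(z<.095)&(y<-.15)&(x<.65);p=W[m]
    c=p.mean(0);u,s_,vt=np.linalg.svd(p-c);t=(p-c)@vt[0]
    print("lever",c.round(4),vt[0].round(4),(c+vt[0]*t.min()).round(4),(c+vt[0]*t.max()).round(4),len(p))
    m=(z>.043)&(z<.056)&(x>.25)&(x<.7)&(y>-.2)&(y<.45);p=W[m][:,:2].astype(np.float32)
    r=cv2.minAreaRect(p);print("hob",r,len(p))
```

```text
top pot rim (array([0.4798, 0.0074, 0.0729]), 243)
spout [0.5569 0.2498 0.2249] [-0.1379  0.99   -0.0292] [0.5804 0.0815 0.2298] [0.4915 0.7189 0.211 ] 951
lever [ 0.5484 -0.3016  0.0887] [-0.0175  0.9998 -0.0087] [ 0.5543 -0.6359  0.0916] [ 0.5458 -0.153   0.0874] 426
hob ((0.5167263746261597, 0.1212664544582367), (0.6074246764183044, 0.36617639660835266), 89.96603393554688) 11990
side pot rim (array([0.48  , 0.0035, 0.073 ]), 402)
spout [0.5546 0.724  0.2239] [ 4.060e-02 -9.992e-01 -8.000e-04] [0.4952 2.1833 0.225 ] [0.5806 0.0842 0.2235] 1011
lever [ 0.5454 -0.2318  0.0872] [-0.0761 -0.9971  0.006 ] [ 0.5512 -0.1552  0.0867] [ 0.5406 -0.2943  0.0876] 390
hob ((0.5219922065734863, 0.10383735597133636), (0.5769374966621399, 0.3658097982406616), 88.93142700195312) 5577
```

The top view shows the spout from its column (249,175) to its outlet (238,254), between the pan (212,247) on the left and the deep pot (290,248) on the right. The valve is at (350,225), with its lever pointing right to (397,226). The side view agrees. I'll tighten the fits next.

Run:
```python
from h import *
for n in("top","side"):
    W=np.load(n+".npz")["W"]
    z=W[...,2];x=W[...,0];y=W[...,1]
    def line(m,s):
        p=W[m];c=np.median(p,0)
        d=cv2.fitLine(p[:,:2].astype(np.float32),cv2.DIST_HUBER,0,.001,.001).ravel()
        t=(p[:,:2]-d[2:])@d[:2];print(n,s,len(p),"dir",d[:2].round(4),"ends",(d[2:]+d[:2]*t.min()).round(4),(d[2:]+d[:2]*t.max()).round(4))
    line((z>.21)&(z<.24)&(x>.42)&(x<.72)&(y>.06)&(y<.18),"spout")
    line((z>.08)&(z<.095)&(y<-.20)&(y>-.36)&(x>.5)&(x<.6),"lever")
    line((z>.025)&(z<.047)&(y<-.12)&(y>-.2)&(x>.42)&(x<.51),"pipe-x")
    line((z>.025)&(z<.047)&(y<-.0)&(y>-.14)&(x>.59)&(x<.66),"pipe-y")
    m=(z>.044)&(z<.056)&(x>.3)&(x<.62)&(y<.35)&(y>-.14)
    p=W[m][:,:2].astype(np.float32);print("hob",cv2.minAreaRect(p),cv2.boxPoints(cv2.minAreaRect(p)).round(3).tolist())
```

```text
top spout 721 dir [ 0.9825 -0.1864] ends [0.4572 0.1456] [0.6699 0.1053]
top lever 249 dir [0.0754 0.9972] ends [ 0.541  -0.2884] [ 0.5476 -0.2001]
top pipe-x 206 dir [ 0.9988 -0.0492] ends [ 0.4295 -0.1584] [ 0.5091 -0.1623]
top pipe-y 419 dir [ 0.0169 -0.9999] ends [ 6.393e-01 -2.000e-04] [ 0.6416 -0.1388]
hob ((0.4835764169692993, 0.11726555228233337), (0.45888763666152954, 0.27925723791122437), 87.28123474121094) [[0.3330000042915344, -0.10499999672174454], [0.6119999885559082, -0.11900000274181366], [0.6340000033378601, 0.3400000035762787], [0.35499998927116394, 0.3529999852180481]]
side spout 592 dir [ 0.9803 -0.1976] ends [0.4576 0.1388] [0.6695 0.096 ]
side lever 313 dir [0.0744 0.9972] ends [ 0.5407 -0.2943] [ 0.5477 -0.1998]
side pipe-x 299 dir [ 0.9985 -0.0555] ends [ 0.4297 -0.1684] [ 0.5099 -0.1729]
side pipe-y 400 dir [0.1427 0.9898] ends [ 0.6293 -0.1382] [ 6.492e-01 -2.000e-04]
hob ((0.48279261589050293, 0.11263218522071838), (0.46194520592689514, 0.27777212858200073), 87.73338317871094) [[0.33500000834465027, -0.11299999803304672], [0.6119999885559082, -0.12399999797344208], [0.6309999823570251, 0.33799999952316284], [0.3529999852180481, 0.3490000069141388]]
```

Run:
```python
from h import *
for n in("top","side"):
    W=np.load(n+".npz")["W"];x,y,z=np.moveaxis(W,-1,0)
    for y0 in np.arange(.2,.6,.1):
        for x0 in (.3,.4,.5):
            m=(x>x0)&(x<x0+.1)&(y>y0)&(y<y0+.1);print(n,y0.round(1),x0,np.round(np.sort(z[m])[-5:],3))
print({k:np.round(v,3) for k,v in manip.calibration("wrist").items()})
```

```text
top 0.2 0.3 [0.107 0.107 0.107 0.108 0.108]
top 0.2 0.4 [0.1 0.1 0.1 0.1 0.1]
top 0.2 0.5 [0.099 0.099 0.099 0.1   0.102]
top 0.3 0.3 [0.055 0.055 0.055 0.055 0.056]
top 0.3 0.4 [0.096 0.096 0.097 0.097 0.098]
top 0.3 0.5 [0.095 0.095 0.095 0.097 0.098]
top 0.4 0.3 [0.023 0.023 0.024 0.024 0.028]
top 0.4 0.4 [0.022 0.022 0.022 0.024 0.024]
top 0.4 0.5 [0.095 0.095 0.096 0.096 0.098]
top 0.5 0.3 [0.419 0.421 0.425 0.425 0.429]
top 0.5 0.4 [0.209 0.209 0.209 0.21  0.212]
top 0.5 0.5 [0.209 0.209 0.21  0.211 0.211]
side 0.2 0.3 [0.054 0.054 0.099 0.1   0.102]
side 0.2 0.4 [0.095 0.096 0.097 0.097 0.097]
side 0.2 0.5 [0.095 0.095 0.095 0.095 0.097]
side 0.3 0.3 [0.052 0.052 0.052 0.052 0.053]
side 0.3 0.4 [0.091 0.091 0.092 0.093 0.095]
side 0.3 0.5 [0.093 0.093 0.094 0.095 0.095]
side 0.4 0.3 [0.02  0.02  0.02  0.02  0.022]
side 0.4 0.4 [0.02  0.02  0.02  0.021 0.022]
side 0.4 0.5 [0.091 0.092 0.092 0.092 0.093]
side 0.5 0.3 [0.591 0.591 0.592 0.593 0.594]
side 0.5 0.4 [0.207 0.207 0.208 0.209 0.209]
side 0.5 0.5 [0.207 0.207 0.207 0.208 0.208]
{'K': array([[321.795,   0.   , 282.623],
       [  0.   , 321.795, 212.414],
       [  0.   ,   0.   ,   1.   ]]), 'mount': array([[-0.   , -0.276,  0.961,  0.02 ],
       [-0.001, -0.961, -0.276,  0.074],
       [ 1.   , -0.001, -0.   , -0.   ],
       [ 0.   ,  0.   ,  0.   ,  1.   ]])}
```

>>> drive_tool --plan "0.008 -0.038 0 0 0 0; 0.010 -0.038 0 0 0 2.5; 0.010 -0.038 0 0 0 2.5; 0.010 -0.038 0 0 0 2.5; 0.010 -0.038 0 0 0 2.5" --gripper 0

```text
clock: 1.72
ee_pos: [0.3096, 0.4044, 0.4031]
eef_rot: [-0.437, 0.554, 0.443, 0.553]
contact_force: [1.2, 0.4, 0.7]
grip_width: 0.0629
```

>>> drive_tool --plan "0.024 -0.026 0 0 0 1; 0.024 -0.026 0 0 0 1; 0.024 -0.026 0 0 0 1; 0.024 -0.026 0 0 0 0; 0.024 -0.026 0 0 0 0"

```text
clock: 2.13
ee_pos: [0.4295, 0.2651, 0.4047]
eef_rot: [-0.455, 0.54, 0.459, 0.54]
contact_force: [1.2, 0.3, -0.0]
grip_width: 0.0298
```

>>> drive_tool --plan "0.024 -0.026 -0.005 0 0 0; 0.024 -0.026 -0.005 0 0 0; 0.022 -0.026 -0.005 0 0 0; 0.01 -0.010 -0.004 0 0 0; 0.005 0 -0.002 0 0 0"

```text
clock: 2.55
ee_pos: [0.5226, 0.1642, 0.3853]
eef_rot: [-0.454, 0.541, 0.454, 0.544]
contact_force: [0.1, -0.1, 0.6]
grip_width: 0.0008
```

Run:
```python
from h import *
s=manip.get_state();print(s["ee_pos"],R.from_quat(s["eef_rot"]).as_matrix()[:,2],s["contact_force"],s["grip_width"],s["joint_positions"].round(2))
im,d=manip.capture("wrist");cv2.imwrite("pics/w1.png",im[...,::-1])
```

```text
[0.52258047 0.16417137 0.38529724] [0.1765696  0.9842838  0.00292812] [ 0.12788334 -0.06462736  0.56505089] 0.0008234592962020421 [-0.13  0.32 -0.27  1.84  0.1   1.    0.95]
```

View pics/w1.png

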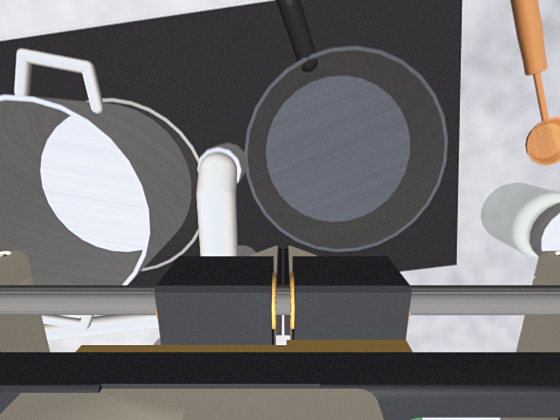

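>>> drive_tool --plan "-0.003 -0.007 -0.006 0 0 3; -0.0025 -0.0072 0 0 0 3; -0.002 -0.0073 0 0 0 3; -0.0017 -0.0074 0 0 0 3; -0.0014 -0.0075 0 0 0 3"

```text
clock: 3.02
ee_pos: [0.5099, 0.139, 0.3802]
eef_rot: [-0.524, 0.468, 0.528, 0.477]
contact_force: [0.7, 2.0, -0.3]
grip_width: 0.0004
```

>>> drive_tool --plan "-0.001 -0.0075 0 0 0 3; -0.0006 -0.0076 0 0 0 3; -0.0002 -0.0076 0 0 0 3; 0.0002 -0.0076 0 0 0 3; 0 0 0 0 0 0"

```text
clock: 3.43
ee_pos: [0.5037, 0.1196, 0.3821]
eef_rot: [-0.575, 0.4, 0.582, 0.413]
contact_force: [0.1, 0.1, -0.1]
grip_width: 0.0002
```

```bash
cat > sp.py <<'E'
from h import *
s=manip.get_state();print(s["ee_pos"],R.from_quat(s["eef_rot"]).as_matrix()[:,2],s["contact_force"])
im,W=cloud("top");cv2.imwrite("pics/t.png",cv2.resize(im[...,::-1][130:310,160:420],None,fx=3,fy=3))
np.savez("t.npz",im=im,W=W)
im,W2=cloud("side");cv2.imwrite("pics/s.png",cv2.resize(im[...,::-1][100:340,150:400],None,fx=2.4,fy=2.4))
C=np.array([.6555,.106])
for W in(W,W2):
    x,y,z=np.moveaxis(W,-1,0)
    m=(z>.212)&(z<.236)&(x>.42)&(x<.68)&(y>-.06)&(y<.2)
    p=W[m][:,:2]-C;r=np.hypot(*p.T);a=np.arctan2(-p[:,1],-p[:,0])
    h,e=np.histogram(a[r>.03],bins=np.arange(-1,1.2,.05));print([(e[i].round(2),h[i]) for i in range(len(h)) if h[i]])
    d=cv2.fitLine((p+C).astype(np.float32),cv2.DIST_HUBER,0,.001,.001).ravel();print("line",d,"ang",np.arctan2(d[1],d[0]),len(p))
E
python3 sp.py
```

```text
[0.50368406 0.11956277 0.3820775 ] [-0.33871879  0.94069916  0.0188329 ] [ 0.1293152   0.06061293 -0.11698962]
[(np.float64(-0.15), np.int64(3)), (np.float64(-0.05), np.int64(4)), (np.float64(0.0), np.int64(4)), (np.float64(0.05), np.int64(3)), (np.float64(0.1), np.int64(3)), (np.float64(0.15), np.int64(6)), (np.float64(0.2), np.int64(4)), (np.float64(0.25), np.int64(1))]
line [0.96758455 0.25254717 0.6430046  0.10793176] ang 0.25531188 173
[(np.float64(-0.2), np.int64(3)), (np.float64(-0.15), np.int64(16)), (np.float64(-0.1), np.int64(5)), (np.float64(-0.05), np.int64(12)), (np.float64(0.0), np.int64(17)), (np.float64(0.05), np.int64(40)), (np.float64(0.1), np.int64(177)), (np.float64(0.15), np.int64(131)), (np.float64(0.2), np.int64(30)), (np.float64(0.25), np.int64(18)), (np.float64(0.3), np.int64(8)), (np.float64(0.35), np.int64(4))]
line [0.99703    0.07701407 0.5342938  0.08802473] ang 0.077090405 627
```

View pics/s.png

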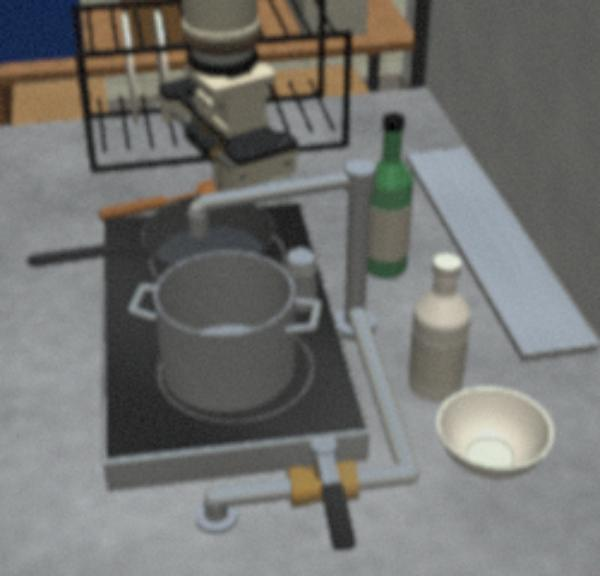

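The side view shows the spout swinging towards the deep pot (its outlet is at crop pixel 198,225), and nothing else has moved. I'll keep pushing.

>>> drive_tool --plan "0 -0.009 0 0 0 1; 0 -0.009 0 0 0 1; 0.001 -0.009 0 0 0 1; 0.001 -0.009 0 0 0 1; 0.001 -0.009 0 0 0 1"

```text
clock: 3.95
ee_pos: [0.5051, 0.086, 0.3835]
eef_rot: [-0.592, 0.37, 0.602, 0.388]
contact_force: [-0.2, 1.2, -0.4]
grip_width: 0.0004
```

```bash
python3 sp.py
```

```text
[0.50509662 0.08595111 0.38345118] [-0.42565343  0.90453688  0.02514356] [-0.15471824  1.15667805 -0.41881509]
[(np.float64(-0.1), np.int64(3)), (np.float64(0.0), np.int64(5)), (np.float64(0.05), np.int64(2)), (np.float64(0.1), np.int64(1)), (np.float64(0.15), np.int64(4)), (np.float64(0.2), np.int64(2)), (np.float64(0.25), np.int64(2)), (np.float64(0.3), np.int64(3)), (np.float64(0.35), np.int64(2)), (np.float64(0.4), np.int64(2))]
line [0.96979743 0.24391174 0.64404964 0.10629135] ang 0.2463974 181
[(np.float64(0.0), np.int64(1)), (np.float64(0.05), np.int64(8)), (np.float64(0.1), np.int64(22)), (np.float64(0.15), np.int64(8)), (np.float64(0.2), np.int64(22)), (np.float64(0.25), np.int64(26)), (np.float64(0.3), np.int64(128)), (np.float64(0.35), np.int64(154)), (np.float64(0.4), np.int64(46)), (np.float64(0.45), np.int64(18)), (np.float64(0.5), np.int64(3)), (np.float64(0.55), np.int64(2)), (np.float64(0.65), np.int64(1))]
line [0.96063966 0.27779758 0.590781   0.07883853] ang 0.28150067 595
```

>>> drive_tool --plan "0.002 -0.009 -0.001 0 0 1; 0.002 -0.009 -0.001 0 0 1; 0.002 -0.007 -0.001 0 0 1; 0 0 0 0 0 0; 0 0 0 0 0 0"

```text
clock: 4.47
ee_pos: [0.5107, 0.0661, 0.3813]
eef_rot: [-0.601, 0.354, 0.612, 0.373]
contact_force: [0.5, -0.7, -0.6]
grip_width: 0.0002
```

```bash
python3 sp.py
```

```text
[0.51065378 0.06609792 0.38134613] [-0.47061623  0.88192659  0.02694147] [ 0.48896728 -0.66936564 -0.55541415]
[(np.float64(0.05), np.int64(1)), (np.float64(0.1), np.int64(1)), (np.float64(0.15), np.int64(4)), (np.float64(0.2), np.int64(2)), (np.float64(0.25), np.int64(4)), (np.float64(0.3), np.int64(2)), (np.float64(0.35), np.int64(2)), (np.float64(0.4), np.int64(2)), (np.float64(0.45), np.int64(4)), (np.float64(0.5), np.int64(3)), (np.float64(0.55), np.int64(2)), (np.float64(0.6), np.int64(1))]
line [0.89618087 0.44368887 0.6435717  0.10452842] ang 0.45971072 180
[(np.float64(0.15), np.int64(11)), (np.float64(0.2), np.int64(17)), (np.float64(0.25), np.int64(14)), (np.float64(0.3), np.int64(15)), (np.float64(0.35), np.int64(33)), (np.float64(0.4), np.int64(39)), (np.float64(0.45), np.int64(134)), (np.float64(0.5), np.int64(85)), (np.float64(0.55), np.int64(27)), (np.float64(0.6), np.int64(14)), (np.float64(0.65), np.int64(2)), (np.float64(0.7), np.int64(2))]
line [0.9168514  0.3992287  0.58659774 0.06768158] ang 0.41067544 544
```

View pics/t.png

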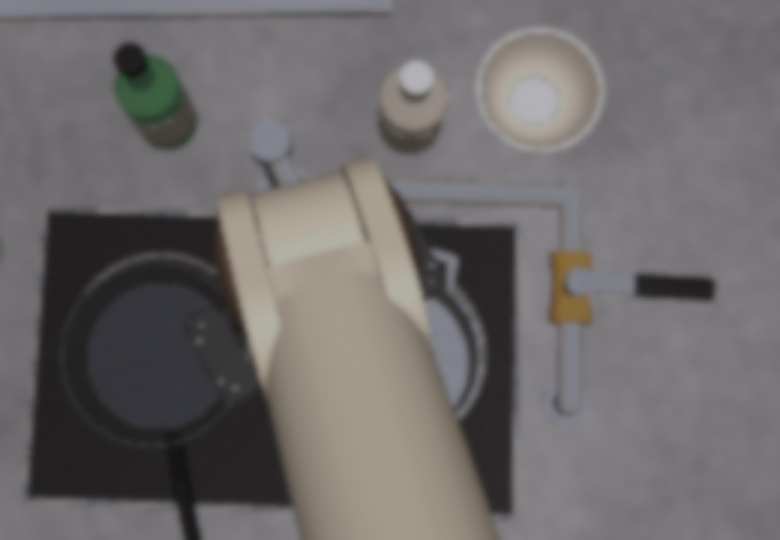

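The arm hides the spout in the top view, so I'll back off to measure.

>>> drive_tool --plan "-0.008 0.015 0 0 0 0; -0.015 0.03 0 0 0 0; -0.02 0.035 0 0 0 0; -0.02 0.035 0 0 0 0; -0.02 0.035 0 0 0 0"

```text
clock: 4.98
ee_pos: [0.4285, 0.2135, 0.3815]
eef_rot: [-0.599, 0.361, 0.606, 0.379]
contact_force: [-0.1, 0.8, -0.0]
grip_width: 0.0005
```

Run:
```python
from h import *
s=manip.get_state();print(s["ee_pos"])
C=np.array([.6555,.106])
for n in("top","side"):
    im,W=cloud(n);cv2.imwrite(f"pics/{n}2.png",cv2.resize(im[...,::-1][130:310,160:420],None,fx=3,fy=3))
    x,y,z=np.moveaxis(W,-1,0)
    m=(z>.212)&(z<.236)&(x>.45)&(x<.70)&(y>-.03)&(y<.13)
    p=W[m][:,:2];d=cv2.fitLine(p.astype(np.float32),cv2.DIST_HUBER,0,.001,.001).ravel()
    if d[0]<0:d[:2]*=-1
    t=(p-d[2:])@d[:2];A=np.percentile(t,[.5,99.5])
    print(n,len(p),"ang",np.arctan2(d[1],d[0]),"ends",(d[2:]+d[:2]*A[0]).round(4),(d[2:]+d[:2]*A[1]).round(4))
    m=(z>.156)&(z<.166)&(y<.09)&(y>-.11)&(x<.6)&(x>.38)&(np.abs(np.hypot(x-.48,y-.0055)-.072)<.012)
    p=W[m][:,:2]
    from scipy.optimize import least_squares
    print("pot",least_squares(lambda q:np.hypot(*(p-q[:2]).T)-q[2],[.48,0,.073],loss="soft_l1",f_scale=.002).x)
    m=(z>.19)&(z<.205)&(x>.42)&(x<.55)&(y>-.05)&(y<.09)&(np.hypot(x-.48,y)<.06);print("nozzle",W[m].mean(0),m.sum())
```

```text
[0.42848871 0.21348286 0.38147403]
top 650 ang 0.44994026 ends [0.4766 0.0239] [0.6667 0.1157]
pot [0.47989682 0.00737065 0.07297517]
nozzle [0.47422576 0.03307443 0.19453605] 1
side 553 ang 0.42941114 ends [0.4765 0.0165] [0.6704 0.1052]
pot [0.48016545 0.00363927 0.07295739]
nozzle [0.48143395 0.01591882 0.19730792] 43
```

View pics/top2.png

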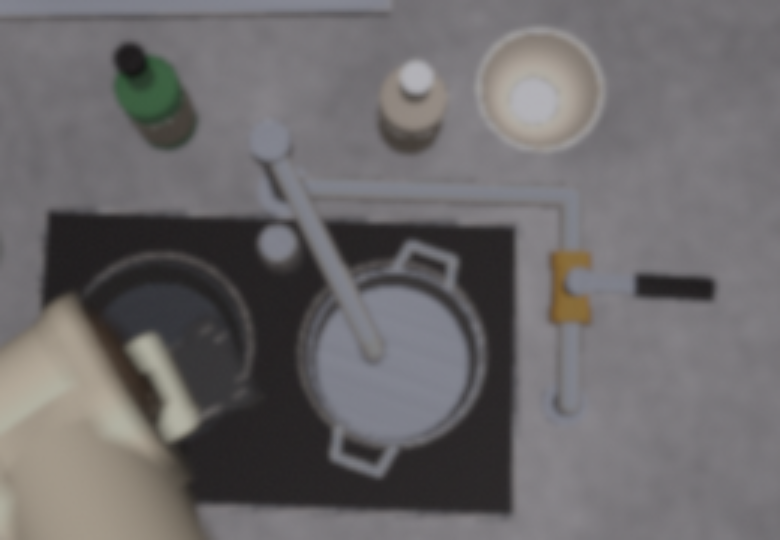

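The outlet is over the pot, about 13 mm short of its middle on the left side. One more small nudge will do it.

>>> drive_tool --plan "0.018 -0.031 0 0 0 0; 0.018 -0.031 0 0 0 0; 0.018 -0.031 0 0 0 0; 0.014 -0.027 0 0 0 0; 0 0 0 0 0 0"

```text
clock: 5.5
ee_pos: [0.4919, 0.1023, 0.3834]
eef_rot: [-0.604, 0.35, 0.612, 0.371]
contact_force: [1.0, 0.5, -0.2]
grip_width: 0.0004
```

>>> drive_tool --plan "0.009 -0.016 -0.001 0 0 0; 0.007 -0.012 0 0 0 0; 0.006 -0.011 0 0 0 0; 0.003 -0.006 0 0 0 0; 0 0 0 0 0 0"

```text
clock: 5.92
ee_pos: [0.5182, 0.0544, 0.3823]
eef_rot: [-0.603, 0.351, 0.612, 0.373]
contact_force: [-0.2, 1.2, 0.3]
grip_width: 0.0003
```

>>> drive_tool --plan "-0.009 0.017 0 0 0 0; -0.017 0.032 0 0 0 0; -0.02 0.035 0.01 0 0 0; -0.02 0.033 0.03 0 0 0; -0.02 0.03 0.03 0 0 0"

```text
clock: 6.33
ee_pos: [0.4351, 0.1906, 0.4409]
eef_rot: [-0.598, 0.359, 0.611, 0.374]
contact_force: [0.9, 0.2, 0.6]
grip_width: 0.0002
```

```bash
cat > m.py <<'E'
from h import *
from scipy.optimize import least_squares
s=manip.get_state();print(s["ee_pos"],s["joint_positions"].round(2))
for n in("top","side"):
    im,W=cloud(n);cv2.imwrite(f"pics/{n}3.png",cv2.resize(im[...,::-1][130:310,160:420],None,fx=3,fy=3))
    x,y,z=np.moveaxis(W,-1,0)
    m=(z>.212)&(z<.236)&(x>.45)&(x<.70)&(y>-.03)&(y<.13)
    p=W[m][:,:2];d=cv2.fitLine(p.astype(np.float32),cv2.DIST_HUBER,0,.001,.001).ravel()
    if d[0]<0:d[:2]*=-1
    t=(p-d[2:])@d[:2];A=np.percentile(t,[.5,99.5])
    print(n,len(p),"ang",np.arctan2(d[1],d[0]),"ends",(d[2:]+d[:2]*A[0]).round(4),(d[2:]+d[:2]*A[1]).round(4))
    m=(z>.156)&(z<.166)&(np.abs(np.hypot(x-.48,y-.0055)-.072)<.015)
    p=W[m][:,:2]
    pc=least_squares(lambda q:np.hypot(*(p-q[:2]).T)-q[2],[.48,0,.073],loss="soft_l1",f_scale=.002).x;print("pot",pc)
    e=d[2:]+d[:2]*A[1]-d[:2]*(.013+.19);print("outlet est minus pot",e-pc[:2])
    m=(z>.08)&(z<.095)&(np.hypot(x-.5514,y+.168)<.135)&(np.hypot(x-.5514,y+.168)>.055)
    p=W[m][:,:2]-[.5514,-.168]
    if len(p):print("lever dir",len(p),np.degrees(np.arctan2(np.median(-p[:,0]),np.median(-p[:,1])))-2.5,"maxr",np.hypot(*p.T).max())
E
python3 m.py
```

```text
[0.43508032 0.19060312 0.44090094] [-0.05  0.14 -0.45  1.93  0.04  1.07  1.54]
top 655 ang 0.53383905 ends [0.4843 0.0096] [0.6659 0.1169]
pot [0.47996368 0.00734251 0.07303086]
outlet est minus pot [0.01116846 0.00629977]
lever dir 218 3.815949534954224 maxr 0.13452195991725374
side 532 ang 0.5100344 ends [0.486  0.0023] [0.669  0.1047]
pot [0.47997333 0.00390457 0.07315468]
outlet est minus pot [0.01189393 0.00166434]
lever dir 401 7.324195629771495 maxr 0.134649239581811
```

The outlet is now centred sideways to about 2 mm and about 11 mm short radially, which is inherent in the geometry. Next I'll take the finger over to the far side of the lever.

>>> drive_tool --plan "0.004 -0.035 0.012 0 0 -2.5; 0.012 -0.037 0.008 0 0 -2.5; 0.012 -0.039 0 0 0 -2.5; 0.012 -0.039 0 0 0 -2.5; 0.012 -0.039 0 0 0 -2.5"

```text
clock: 6.85
ee_pos: [0.4818, 0.015, 0.4684]
eef_rot: [-0.566, 0.408, 0.57, 0.434]
contact_force: [0.1, -0.5, -0.0]
grip_width: 0.0004
```

>>> drive_tool --plan "0.012 -0.039 0 0 0 -2.5; 0.012 -0.039 0 0 0 -2.5; 0.012 -0.039 0 0 0 -2.5; 0.012 -0.039 0 0 0 -2.5; 0.012 -0.039 0 0 0 -2.5"

```text
clock: 7.27
ee_pos: [0.541, -0.1856, 0.4681]
eef_rot: [0.517, -0.469, -0.517, -0.495]
contact_force: [1.6, 1.1, -0.2]
grip_width: 0.0004
```

>>> drive_tool --plan "0.016 -0.034 -0.01 0 0 -2; 0.014 -0.03 -0.02 0 0 -2; 0.010 -0.02 -0.03 0 0 -1; 0 0 -0.038 0 0 0; 0 0 -0.04 0 0 0"

```text
clock: 7.68
ee_pos: [0.5845, -0.288, 0.3345]
eef_rot: [-0.501, 0.496, 0.48, 0.523]
contact_force: [0.0, 0.9, -0.5]
grip_width: 0.0003
```

Run:
```python
from h import *
s=manip.get_state();M=R.from_quat(s["eef_rot"]).as_matrix();print(s["ee_pos"],M.round(3),s["joint_positions"].round(2))
print("tip",s["ee_pos"]+.178*M[:,0])
im,d=manip.capture("wrist");cv2.imwrite("pics/w4.png",im[...,::-1])
```

```text
[ 0.58452357 -0.28802693  0.33449918] [[ 0.048 -0.998  0.038]
 [ 0.005  0.038  0.999]
 [-0.999 -0.047  0.007]] [ 0.46  0.53 -0.04  1.64 -0.    0.94  1.95]
tip [ 0.59298379 -0.28707702  0.15670289]
```

View pics/w4.png

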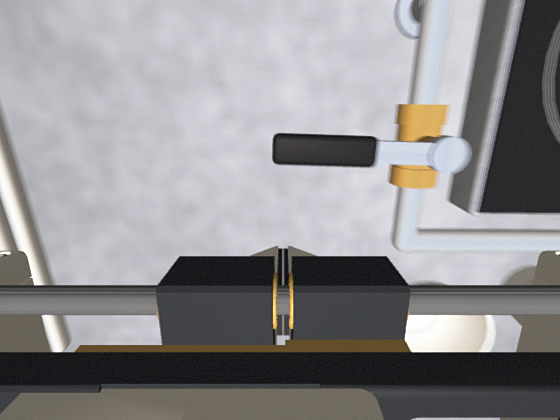

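The wrist view shows the grip at (275–375,150), pointing left, with the fingertip (283,250) behind it on the far side. I'll shift in slightly, straighten the tool and descend.

>>> drive_tool --plan "0 0.01 -0.02 0 1.5 0; 0 0.010 -0.02 0 1.2 0; 0 0 -0.02 0 0 0; 0 0 -0.02 0 0 0; 0 0 -0.007 0 0 0"

```text
clock: 8.15
ee_pos: [0.5797, -0.2634, 0.2308]
eef_rot: [-0.481, 0.512, 0.5, 0.507]
contact_force: [-0.2, 0.4, 0.7]
grip_width: 0.0006
```

```bash
cat > f.py <<'E'
from h import *
s=manip.get_state();M=R.from_quat(s["eef_rot"]).as_matrix();t=s["ee_pos"]+.178*M[:,0]
V=np.array([.5514,-.168]);p=t[:2]-V;yaw=np.degrees(np.arctan2(-M[0,2],M[1,2]))
phi=np.degrees(np.arctan2(-p[0],-p[1]));r=np.hypot(*p)
print("tip",t.round(4),"tilt",M[:2,0].round(3),"yaw",yaw.round(1),"phi",phi.round(1),"r",r.round(4),"F",s["contact_force"].round(1),s["joint_positions"].round(2))
for k in range(1,6):
    a=np.radians([phi+4*(k-1),phi+4*k]);q=.102*np.stack([-np.sin(a),-np.cos(a)],1);print((q[1]-q[0]).round(4))
E
python3 f.py
```

```text
tip [ 0.5757 -0.261   0.0528] tilt [-0.023  0.014] yaw -2.1 phi -14.6 r 0.0961 F [-0.2  0.4  0.7] [ 0.41  0.65 -0.03  1.7   0.02  0.82  1.9 ]
[-0.0069 -0.0016]
[-0.007  -0.0011]
[-0.0071 -0.0006]
[-0.0071 -0.0001]
[-0.0071  0.0004]
```

>>> drive_tool --plan "0 -0.005 0.012 0 -1 0; -0.007 -0.002 0 0 0 0; -0.008 -0.002 0 0 0 -4; -0.009 -0.001 0 0 0 -4; -0.009 0 0 0 0 -4"

```text
clock: 8.57
ee_pos: [0.5496, -0.2721, 0.249]
eef_rot: [-0.433, 0.553, 0.436, 0.563]
contact_force: [3.1, -1.1, -1.9]
grip_width: 0.0007
```

```bash
python3 f.py
```

```text
tip [ 0.5513 -0.2699  0.071 ] tilt [0.009 0.013] yaw -14.2 phi 0.1 r 0.1019 F [ 3.1 -1.1 -1.9] [ 0.41  0.59  0.01  1.77 -0.03  0.78  1.76]
[-0.0071  0.0003]
[-0.0071  0.0008]
[-0.007   0.0012]
[-0.0069  0.0017]
[-0.0068  0.0022]
```

>>> drive_tool --plan "-0.009 0.0003 -0.002 0 0 -4; -0.009 0.001 -0.001 0 0 -4; -0.009 0.0015 -0.001 0 0 -4; -0.009 0.002 -0.001 0 0 -4; -0.009 0.003 -0.001 0 0 -4"

```text
clock: 8.98
ee_pos: [0.5083, -0.2686, 0.2581]
eef_rot: [-0.334, 0.616, 0.316, 0.64]
contact_force: [2.0, -0.8, -1.4]
grip_width: 0.0006
```

```bash
python3 f.py
```

```text
tip [ 0.5157 -0.2699  0.0802] tilt [ 0.042 -0.007] yaw -35.3 phi 19.3 r 0.108 F [ 2.  -0.8 -1.4] [ 0.36  0.51  0.1   1.89 -0.09  0.71  1.48]
[-0.0066  0.0026]
[-0.0064  0.003 ]
[-0.0062  0.0035]
[-0.006   0.0039]
[-0.0057  0.0043]
```

>>> drive_tool --plan "0.002 -0.002 -0.008 0 1.2 0; 0.0 0.002 -0.008 0 1.2 0; -0.007 0.004 -0.003 0 0 -4; -0.008 0.005 -0.003 0 0 -4; -0.008 0.005 -0.003 0 0 -4"

```text
clock: 9.4
ee_pos: [0.4921, -0.2599, 0.2418]
eef_rot: [-0.265, 0.658, 0.248, 0.66]
contact_force: [1.4, -2.5, 1.3]
grip_width: 0.0004
```

```bash
python3 f.py
```

```text
tip [ 0.4942 -0.2636  0.0639] tilt [ 0.012 -0.021] yaw -47.5 phi 30.9 r 0.1114 F [ 1.4 -2.5  1.3] [ 0.3   0.52  0.17  1.93 -0.11  0.68  1.27]
[-0.006   0.0039]
[-0.0057  0.0043]
[-0.0054  0.0047]
[-0.005  0.005]
[-0.0047  0.0054]
```

>>> drive_tool --plan "-0.006 0.0065 -0.001 0 0 -4; -0.006 0.007 -0.002 0 0 -4; -0.006 0.0075 -0.002 0 0 -4; -0.0055 0.008 -0.002 0 0 -4; -0.005 0.0085 -0.002 0 0 -4"

```text
clock: 9.82
ee_pos: [0.4671, -0.2285, 0.2361]
eef_rot: [-0.148, 0.693, 0.122, 0.695]
contact_force: [0.2, -3.6, 1.3]
grip_width: 0.0005
```

```bash
python3 f.py
```

```text
tip [ 0.4687 -0.2349  0.0582] tilt [ 0.01  -0.036] yaw -68.0 phi 51.0 r 0.1063 F [ 0.2 -3.6  1.3] [ 0.17  0.49  0.27  2.03 -0.16  0.63  0.93]
[-0.0043  0.0057]
[-0.0039  0.006 ]
[-0.0034  0.0062]
[-0.003   0.0065]
[-0.0025  0.0066]
```

>>> drive_tool --plan "-0.005 0.008 0.002 0.5 0 -4; -0.0045 0.008 0.001 0.5 0 -4; -0.004 0.008 0 0.5 0 -4; -0.003 0.008 0 0.5 0 -4; -0.002 0.008 0 0 0 -4"

```text
clock: 10.23
ee_pos: [0.4502, -0.1915, 0.24]
eef_rot: [-0.013, 0.706, 0.007, 0.708]
contact_force: [-1.1, -2.5, -1.1]
grip_width: 0.0001
```

```bash
python3 f.py
```

```text
tip [ 0.4505 -0.1931  0.062 ] tilt [ 0.002 -0.009] yaw -88.4 phi 76.0 r 0.104 F [-1.1 -2.5 -1.1] [ 0.05  0.45  0.35  2.09 -0.24  0.63  0.59]
[-0.0015  0.007 ]
[-0.001   0.0071]
[-0.0005  0.0071]
[0.     0.0071]
[0.0005 0.0071]
```

>>> drive_tool --plan "-0.001 0.005 0 0 0 -3; 0 0.005 0 0 0 -1; 0 0.005 0 0 0 0; 0 0.004 0 0 0 0; 0 0.003 0 0 0 0"

```text
clock: 10.65
ee_pos: [0.4491, -0.18, 0.2404]
eef_rot: [0.006, 0.707, -0.026, 0.707]
contact_force: [-0.6, -5.2, -3.1]
grip_width: 0.0005
```

```bash
python3 f.py
```

```text
tip [ 0.4488 -0.1849  0.0625] tilt [-0.001 -0.027] yaw -92.6 phi 80.7 r 0.1039 F [-0.6 -5.2 -3.1] [-0.01  0.44  0.38  2.11 -0.23  0.62  0.49]
[-0.0009  0.0071]
[-0.0004  0.0071]
[0.0001 0.0071]
[0.0006 0.0071]
[0.0011 0.007 ]
```

>>> drive_tool --plan "0 0.006 0 0.5 0 0; 0 0.006 0 0.5 0 0; 0 0.006 0 0 0 0; 0 0.006 0 0 0 0; 0 0.006 0 0 0 0"

```text
clock: 11.07
ee_pos: [0.4484, -0.1761, 0.2408]
eef_rot: [0.002, 0.705, -0.037, 0.708]
contact_force: [-1.0, -16.5, -8.8]
grip_width: 0.0003
```

```bash
python3 f.py
```

```text
tip [ 0.4488 -0.1851  0.0631] tilt [ 0.003 -0.05 ] yaw -93.2 phi 80.5 r 0.104 F [ -1.  -16.5  -8.8] [-0.04  0.44  0.4   2.12 -0.21  0.61  0.45]
[-0.0009  0.0071]
[-0.0004  0.0071]
[0.0001 0.0071]
[0.0006 0.0071]
[0.0011 0.007 ]
```

The tip has stopped moving while the force rose to 16 N, so the lever is on its stop. I'll back away in -y, then rise and check.

>>> drive_tool --plan "0 -0.015 0 0 0 0; 0 -0.03 0 0 0 0; 0 -0.03 0.02 0 0 0; 0 -0.03 0.035 0 0 0; 0 -0.03 0.035 0 0 0"

```text
clock: 11.48
ee_pos: [0.4483, -0.3057, 0.3223]
eef_rot: [-0.004, 0.713, -0.027, 0.701]
contact_force: [0.6, 0.4, 0.8]
grip_width: 0.0001
```

>>> drive_tool --plan "0 -0.03 0.025 0 0 0; 0 -0.03 0.02 0 0 0; 0 -0.03 0.02 0 0 0; 0 0 0 0 0 0; 0 0 0 0 0 0"

```text
clock: 11.9
ee_pos: [0.4485, -0.4091, 0.4008]
eef_rot: [-0.01, 0.711, -0.03, 0.703]
contact_force: [0.0, 0.8, -0.7]
grip_width: 0.0006
```

```bash
python3 m.py
```

```text
[ 0.44845054 -0.40912482  0.40075119] [ 0.31  0.42  0.49  1.71 -0.16  1.04  0.81]
top 658 ang 0.5369952 ends [0.4844 0.0095] [0.6666 0.1179]
pot [0.47995727 0.00737768 0.0730344 ]
outlet est minus pot [0.01220002 0.00669771]
lever dir 255 92.95811376933885 maxr 0.1344346356201779
side 224 ang 0.51208735 ends [0.5961 0.0654] [0.6691 0.1065]
pot [0.47929999 0.00334146 0.07227184]
outlet est minus pot [0.01284204 0.00367171]
```

View pics/top3.png

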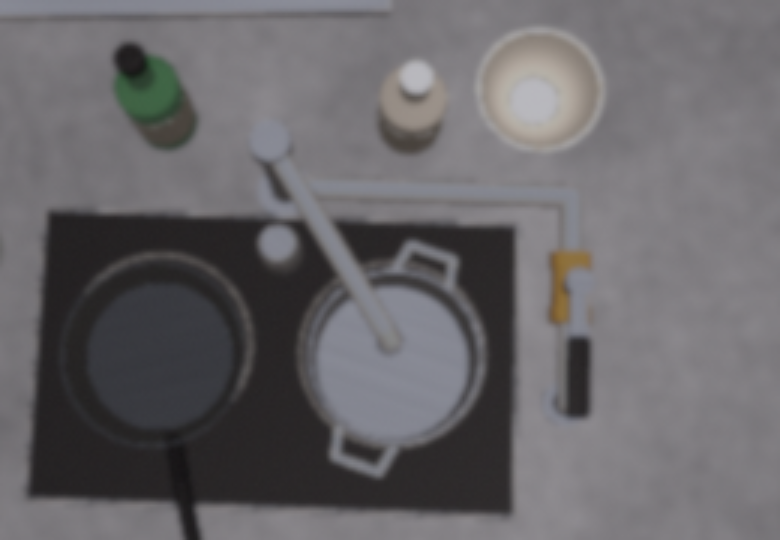

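The outlet (390,343) is over the pot's middle, the lever (578,280–415) lies in line with the pipe, and everything else is where it was.

```bash
python3 -c "
from plant import manip
print(manip.close_job())"
```

```text
the job is handed in; nothing more can be done
None
```

The spout outlet is over the deep pot and the valve lever is fully open. I set the spout first, then the lever, pushing with the tips of the closed fingers, and handed the job in with the arm clear of everything, about 12 s into the 48 s allowed.

- **Spout:** the last check put the outlet about 2–3 mm from the pot's middle sideways. It is about 12 mm short along the spout, because the pot stands about 202 mm from the column and the spout reaches 190 mm.
- **Lever:** it went to its stop. The fingertip stopped moving while the push rose to about 16 N, after turning it had needed only a few newtons. The top view shows it in line with the pipe, at roughly 93° by a rough fit, where fully open is 90°.
- **Other objects:** the pot measured within about 1 mm of where it began. The pan, shaker, bottles and bowl look unmoved in the top view. The jar and spoon were outside my last picture, but the arm never went near them at their height.

**Disagreements:** the top and side cameras differ by about 3–4 mm in y (left–right), so I used their average. In the last side view the arm hid most of the spout and the whole lever, so the lever's final angle rests on the top view and the force reading.

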